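# Park the spring plunger and slide out the parts crate

### The arm

A 6-joint arm with a two-finger parallel gripper is mounted at the origin on the work surface. World frame = base frame: x ahead of the robot, y to its left, z up, the work surface at z = 0. Lengths are in m, angles in rad, forces in N, time in s.
With the tool pointing down it reaches from about 0.35 to 0.775 m from the base axis. Payload 5.5 kg.
Tool frame: the origin (TCP) lies at the very end of the fingers, on their centre line; the grasp point (between the pads) lies 19 mm behind it; z points along the fingers, y is the line along which they close (so a half turn about z gives the same grasp; the last joint's range is limited). The gripper opens to 85 mm and grips with 20 to 120 N. Pads are 22 mm wide; open, the fingers measure 114 mm over their backs; the gripper's body (76 mm by 85 mm) begins 54 mm behind the grasp point. The pads swing forward as they close: fully open they stand 13 mm farther back than shut.
Start: joints at [-1.295, 0.313, 0.046, 1.304, 0, 1.431], TCP at [0.232, -0.526, 0.231] pointing down, gripper open.
Joint ranges: [-2.76, 2.76], [-0.86, 1.69], [-1.03, 1.26], [-2.2, 2.34], [-1.47, 1.5], [-3.14, 3.14]. Speed limits (rad/s): [2.57, 2.57, 3.14, 3.14, 3.14, 3.14].

### API

Orientations are given as a unit quaternion [w, x, y, z].
In Python, from workcell import env, cams, ticket, spotter gives the robot as it stands.
- The arm moves only by the tool jog_arm, never from a script. Its argument "increments" is a list that holds one entry, the list of rows, each a list of 7 numbers: the shift along the tool's x, y, z in units of 0.25 m (1.0 is 0.25 m), then the turn, a rotation vector about the tool's x, y, z in units of 180 degrees (1.0 is 180 degrees), then the closure in counts, from 0 (fully open) to 255 (shut). A call has 1 to 20 rows; each row shifts and turns the commanded pose from where the row before left it, along the tool's axes as they then stand; what a row does not reach is not made up. A row lasts 1/10 s, in which the tool goes at most 50 mm and 8.59 degrees, less where a joint would pass 70% of its speed; a pose out of reach is approached as far as the arm can. A call with a number of a shift or a turn outside -1 to 1 is refused whole. A call with a gripper value outside its range is refused whole. The fingers move at their own pace and stop on an object; "force" is the grip in N (left out, the last holds). Time passes only in rows, so rows that do not move let the fingers close. It gives the time, the measured TCP pose, the force, the opening and the grip force at its end, in the units of the state.
- env.get_state(): the state, without advancing time (a new reading comes with each control period).
- cams.read_camera(name): name is "side" or "top" or "wrist"; returns a dict with "pixels" (384x512x3 uint8, red, green, blue), "fx", "fy", "cx", "cy" (pixels), "k1" (the pictures are not rectified: a ray, as slopes to the right and down, at radius r is drawn at 1 + k1 r^2 times it, then the intrinsics apply), "xyz" and "attitude" of the camera in the world; the wrist camera has in their place "mount" (4x4, takes a point from camera to tool coordinates, whose origin is the TCP and whose axes are the flange's). Camera axes: x right, y down, z forward; pixel columns grow to the right and rows downward; lengths in m; the calibration is good to about 2 mm. A picture is of the moment at which its call begins: read the wrist's pose just before it. There is no depth.
- ticket.hand_in(): hands the job in; it is judged then, once.
Trained networks look in the newest picture that a camera, given by its name, has taken for a name from the list of things; names that differ only in an ending like _2 or _b are one class to them, and where a whole thing is asked for, a point or a joint stands for the part that bears it (a point fixed in the world has none). Each returns a list of dicts, best first, with "conf" (0 to 1); they miss things now and then, are a little off and sometimes report something else, mostly with a low value. They report only what shows in the picture. A call takes as long as a camera call.
- spotter.find_in(target, camera): "uv" ([column, row] in pixels, amid what is visible of it).
- spotter.cut_out(target, camera): "region" (384x512 bool, what is visible of it) and "uv" ([column, row] in pixels, amid what is visible of it).
- spotter.landmark_of(target, camera): "uv" ([column, row] in pixels: a listed point, or the origin of a listed thing).
The state is a dict: "clock": time; "joint_pos": joint angles; "qvel": joint speeds; "tau": joint torques, N m; "tcp_pos": TCP position; "orientation": TCP orientation; "wrist_force": force on the tool from outside, world axes, zero at the start; "ft_torque": the same for the moment, N m; "finger_gap": finger opening in m; "grip_force": force on a finger pad.
Only numpy, scipy, OpenCV 4.12 (cv2) and the standard library are available. Lean on these libraries where they do the work, as an engineer would, in place of code of your own. Each camera call takes 0.05 s, during which the arm holds its last target. There are 200 camera calls.

### The job

The blue crate of shock absorbers is locked on its rails by the spring plunger on the bridge: gently pull the plunger's black T-handle straight up until its cross pin is clear of the slot, twist it clockwise (seen from above) until the pin drops into its rest notch, and let go so that it stays parked. Then slide the crate all the way to the far end of its rails and let go. Do not force the plunger against its sleeve or drag the crate against the bolt, and leave the loose shock absorber, the carton and the tape roll where they are.

Things in the scene. Friction and masses are not known exactly. Their poses are not given: they have to be found in the camera images.
- base: Fixed steel base with two rails, 200 x 540 mm, turned differently at each start. Origin on the bench between the rails; +y is along the rails, the way the crate slides out, z up. It spans y = -180 to +360 mm. At y = -120 mm a grey bridge, 136 mm wide in x and 60 mm in y, top 84 mm above the bench, carries the plunger on a vertical axis at x = 0.
- knob: Spring plunger, 10 mm stem, black T-handle on top: a bar 44 mm long (own x), 12 mm wide (own y), 28 mm tall; grip it across the 12 mm. Origin on the axis, 84 mm above the bench when home; the bar is 42 to 70 mm above it. A 5 mm cross pin parallel to the bar, 10 mm above the origin, sits in the sleeve's deep slot when home and cannot turn there. Spring and weight: about 6 N home, up to 11 N pulled.
- knob_grip (a point): Point on the plunger axis in the middle of the T-handle bar, 58 mm above the origin of knob and 12 mm below the bar's top.
- stroke (a joint): How far the plunger is pulled up, m; 0 = home, bolt in the crate's tongue. The pin clears the slot somewhere between 9 and 19 mm, as the sleeve happens to be screwed out, and a stop comes 2 mm after that, where the pull rises sharply above the spring's: it must be felt. Parked, it stays 3 mm below where the pin cleared the slot (6 to 16 mm). The bolt frees the crate at 5 mm.
- twist (a joint): Turn of the plunger, clockwise seen from above, rad; 0 = pin along the slot. It turns only with the pin clear of the slot. The rest notch is at 1.2 rad, 3 mm deep, with a sloping side towards the slot; a tall wall at about 1.33 rad stops the turn, and another tall wall blocks turning the other way.
- sleeve: Fixed dark collar, 56 mm across, on the bridge round the plunger; origin on the axis at the bridge's top. A steel sleeve, 39 mm diameter, stands in it, screwed out by an amount that differs at each start: the upper rim with the deep slot, the lands and the rest notch. The lands are 16.5 to 26.5 mm above the origin and the tall walls 6 mm higher; its setting is not measured.
- crate: Blue plastic crate 170 x 200 mm, rim 112 mm above the bench, on the rails, with yellow shock absorbers fastened inside (tops 75 mm above the bench). Origin at that of base when closed, moving with the crate; its end walls lie at y = -50 and +150 mm. A steel tongue with the bolt hole reaches from it under the bridge.
- crate_grip (a point): Grip point of the black lug that stands on the crate's +y end wall: a bar 60 mm long (along x), 12 mm thick (along y, the sliding direction), its top 150 mm above the bench and 38 mm above the rim. This point is 138 mm above the bench, in the middle of the lug.
- crate_travel (a joint): Position of the crate along its rails, m, 0 = closed and locked, 0.14 = fully out against its end stop. Slides along +y of base with about 3 N of drag, more when moved fast.
- shock: Loose yellow shock absorber, 240 mm long, 36 mm thick, lying on the bench; origin under its middle. Leave alone.
- carton: Closed cardboard carton 150 x 110 x 86 mm on the bench; origin under its middle. Leave alone.
- tape: Roll of tape 100 mm across, 25 mm high, lying on the bench; origin under its middle. Leave alone.

How it is judged:
By the outcome, as a careful person would: the job done as asked, in the order asked, and still so for the second after the job is handed in, with the robot touching nothing.
It also fails if it takes over 64 s, if anything falls off the work surface, if the arm or the gripper's body presses on something with over 40 N, if the wrist force passes 120 N, or if a joint passes its speed limit or range.

## Working session

There is one attempt and no reset: what is moved stays moved. The work goes in short steps, Python scripts to look and compute and a tool call to move; the robot and the scene stay as the last step left them, time stands still between calls to the robot, and variables do not carry over. Pictures are saved under pics/ and viewed, at most 10 in all, crops included, and the job is handed in when it is done.

Besides the shell and the picture viewer there is one more tool, called after "Emit:" in YAML: its name, and indented under it one key for each argument. jog_arm: Moves the arm, as the interface text tells. Shifts and turns lie within -1 to 1; 1 stands for 0.25 m of shift or 180 degrees of turn. Its arguments: {"type":"object","properties":{"increments":{"type":"array"},"force":{"type":"number"}},"required":["increments"]}

```bash
mkdir -p pics; cat > h.py <<'E'
import numpy as np, cv2
from scipy.spatial.transform import Rotation as R
from workcell import env, cams, ticket, spotter
def Rq(q): return R.from_quat([q[1],q[2],q[3],q[0]]).as_matrix()
def pose():
    s=env.get_state(); return np.array(s['tcp_pos']),Rq(s['orientation'])
def campose(c,p=None):
    if 'mount' in c:
        T=np.array(c['mount']); t,Rm=p; return t+Rm@T[:3,3],Rm@T[:3,:3]
    a=np.array(c['attitude']); M=a if a.shape==(3,3) else Rq(a)
    return np.array(c['xyz']),M
def ray(c,uv,p=None):
    x=(uv[0]-c['cx'])/c['fx'];y=(uv[1]-c['cy'])/c['fy'];u,v=x,y
    for _ in range(20):
        f=1+c['k1']*(u*u+v*v);u,v=x/f,y/f
    o,M=campose(c,p); d=M@np.array([u,v,1.]); return o,d/np.linalg.norm(d)
def onz(c,uv,z,p=None):
    o,d=ray(c,uv,p); return o+d*(z-o[2])/d[2]
def proj(c,P,p=None):
    o,M=campose(c,p); q=M.T@(np.array(P)-o); u,v=q[0]/q[2],q[1]/q[2]; f=1+c['k1']*(u*u+v*v)
    return np.array([c['cx']+c['fx']*u*f,c['cy']+c['fy']*v*f])
def tri(rays):
    A=np.zeros((3,3));b=np.zeros(3)
    for o,d in rays:
        Q=np.eye(3)-np.outer(d,d);A+=Q;b+=Q@o
    return np.linalg.solve(A,b)
E
cat > a.py <<'E'
from h import *
np.set_printoptions(precision=4,suppress=True)
s=env.get_state();print({k:np.round(v,3) for k,v in s.items()})
C={}
for n in('side','top'):
    C[n]=cams.read_camera(n);cv2.imwrite(f'pics/{n}0.png',C[n]['pixels'][...,::-1])
    print(n,C[n]['xyz'],C[n]['attitude'])
for t in('knob_grip','crate_grip','base','knob','sleeve','crate','carton','tape','shock'):
    rs=[]
    for n in C:
        L=spotter.landmark_of(t,n)
        print(t,n,[(np.round(l['uv'],1),round(l['conf'],2)) for l in L[:2]])
        if L: rs.append(ray(C[n],L[0]['uv']))
    if len(rs)==2: print('   tri',tri(rs))
E
python3 a.py
```

```text
{'clock': np.float64(0.0), 'joint_pos': array([-1.295,  0.314,  0.045,  1.304, -0.   ,  1.431]), 'qvel': array([-0.   , -0.   ,  0.   , -0.002, -0.   ,  0.   ]), 'tau': array([  0.001, -48.063,  29.853,   0.019,  -0.   ,   0.   ]), 'tcp_pos': array([ 0.232, -0.526,  0.23 ]), 'orientation': array([-0.001,  0.978,  0.206, -0.   ]), 'wrist_force': array([ 0.019, -0.385,  0.482]), 'ft_torque': array([-0.057,  0.019, -0.055]), 'grip_force': np.float64(0.0), 'finger_gap': np.float64(0.085)}
side [0.5404 0.4381 0.8127] [ 0.0233 -0.0944  0.9386 -0.3309]
top [ 0.5206 -0.141   0.9165] [-0.0509  0.7147 -0.6961  0.0446]
knob_grip side [(array([277. , 145.8]), 0.69)]
knob_grip top [(array([309.8, 196.6]), 0.49)]
   tri [ 0.6174 -0.2418  0.1369]
crate_grip side [(array([303.7, 237.6]), 0.56)]
crate_grip top [(array([194.2, 241.4]), 0.82), (array([306.2, 195.8]), 0.33)]
   tri [0.5187 0.0018 0.1354]
base side [(array([286.2, 216.5]), 0.78)]
base top [(array([258.6, 217.9]), 0.57)]
   tri [ 0.5727 -0.1319  0.0088]
knob side []
knob top [(array([305.3, 198.4]), 0.59)]
sleeve side [(array([276.6, 161.7]), 0.73)]
sleeve top [(array([308.6, 200. ]), 0.83)]
   tri [ 0.6164 -0.2469  0.0758]
crate side [(array([286.3, 218.7]), 0.56)]
crate top [(array([258.8, 219.1]), 0.65)]
   tri [ 0.571  -0.1324 -0.0013]
carton side [(array([286.6, 219.8]), 0.75), (array([253.6, 135.4]), 0.73)]
carton top [(array([368.6, 172.4]), 0.73)]
   tri [ 0.681  -0.491  -0.4377]
tape side [(array([213.5, 193.3]), 0.56)]
tape top [(array([278.4, 143.4]), 0.86)]
   tri [ 0.7703 -0.1779 -0.008 ]
shock side [(array([226.5, 273.7]), 0.74)]
shock top [(array([191.6, 181.1]), 0.83)]
   tri [ 0.6722  0.0424 -0.0052]
```

View pics/top0.png

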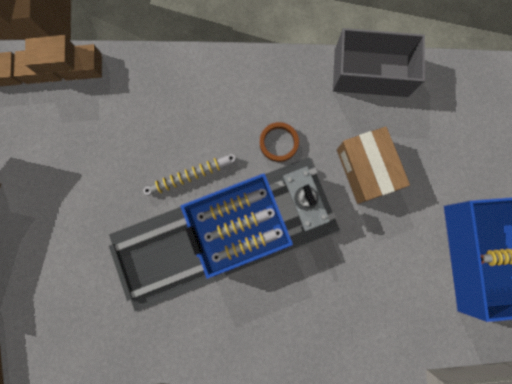

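View pics/side0.png

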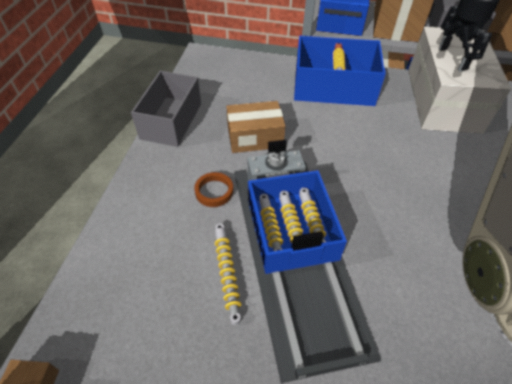

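```bash
cat > b.py <<'E'
from h import *
np.set_printoptions(precision=4,suppress=True)
k=np.array([.6174,-.2418]);c=np.array([.5187,.0018]);d=c-k
print('lug-knob',d,np.linalg.norm(d),'expect .264ish; yaw of +y',np.degrees(np.arctan2(d[1],d[0])))
T=cams.read_camera('top')
for n in('knob','crate'):
    L=spotter.cut_out(n,'top')
    if L:
        m=L[0]['region'].astype(np.uint8);r=cv2.minAreaRect(cv2.findNonZero(m));print(n,L[0]['conf'],m.sum(),r)
        z=.154 if n=='knob' else .112
        print([onz(T,q,z)[:2] for q in cv2.boxPoints(r)])
cv2.imwrite('pics/topc.png',cv2.resize(T['pixels'][150:280,140:360,::-1],None,fx=3.6,fy=3.6,interpolation=cv2.INTER_CUBIC))
E
python3 b.py
```

```text
lug-knob [-0.0987  0.2436] 0.26283578523481155 expect .264ish; yaw of +y 112.05643352703935
knob 0.68 158 ((308.7672424316406, 194.9569091796875), (20.22119140625, 8.534918785095215), 66.80140686035156)
[array([ 0.632 , -0.2205]), array([ 0.6396, -0.237 ]), array([ 0.6007, -0.254 ]), array([ 0.5932, -0.2376])]
crate 0.66 7751 ((242.75344848632812, 222.84246826171875), (79.5879898071289, 113.41287231445312), 69.44395446777344)
[array([0.5905, 0.0512]), array([ 0.6861, -0.1819]), array([ 0.5224, -0.2458]), array([ 0.431 , -0.0182])]
```

The top picture shows the bridge and knob at about (309,196), the crate in the middle and its lug at (194,241), with +y pointing left. The loose shock (190,175), tape (279,142) and carton (372,165) are all off the path. The side picture agrees. The base's +y axis is at about 112° in the world. I'll use the half-turned grasp so joint 6 has room for the clockwise twist.

Emit:
jog_arm:
  increments:
    - [[0.133, -0.03, 0, 0, 0, 0, 0], [0.133, -0.03, 0, 0, 0, 0, 0], [0.133, -0.03, 0, 0, 0, 0, 0], [0.133, -0.03, 0, 0, 0, 0, 0], [0.133, -0.03, 0, 0, 0, 0, 0], [0.133, -0.03, 0, 0, 0, 0, 0], [0.133, -0.03, 0, 0, 0, 0, 0], [0.133, -0.03, 0, 0, 0, 0, 0], [0.133, -0.03, 0, 0, 0, 0, 0], [0.133, -0.03, 0, 0, 0, 0, 0], [0.133, -0.03, 0, 0, 0, 0, 0], [0.133, -0.03, 0, 0, 0, 0, 0], [0.133, -0.03, 0, 0, 0, 0, 0], [0.133, -0.03, 0, 0, 0, 0, 0]]

```text
clock: 2.55
tcp_pos: [0.6167, -0.241, 0.2313]
orientation: [0.0, 0.978, 0.206, 0.0]
wrist_force: [-0.5, -0.6, -0.5]
finger_gap: 0.0853
grip_force: 0.0
```

Emit:
jog_arm:
  increments:
    - [[0, 0, 0, 0, 0, -0.047, 0], [0, 0, 0, 0, 0, -0.047, 0], [0, 0, 0, 0, 0, -0.047, 0], [0, 0, 0, 0, 0, -0.047, 0], [0, 0, 0, 0, 0, -0.047, 0], [0, 0, 0, 0, 0, -0.047, 0], [0, 0, 0, 0, 0, -0.047, 0], [0, 0, 0, 0, 0, -0.047, 0], [0, 0, 0, 0, 0, -0.047, 0], [0, 0, 0, 0, 0, -0.047, 0], [0, 0, 0, 0, 0, -0.047, 0], [0, 0, 0, 0, 0, -0.047, 0], [0, 0, 0, 0, 0, -0.047, 0], [0, 0, 0, 0, 0, -0.047, 0], [0, 0, 0, 0, 0, -0.047, 0], [0, 0, 0, 0, 0, -0.047, 0], [0, 0, 0, 0, 0, -0.047, 0], [0, 0, 0, 0, 0, -0.047, 0], [0, 0, 0, 0, 0, -0.047, 0], [0, 0, 0, 0, 0, -0.047, 0]]

```text
clock: 4.55
tcp_pos: [0.6157, -0.242, 0.2312]
orientation: [-0.0, -0.116, 0.993, -0.0]
wrist_force: [0.7, 0.6, -0.1]
finger_gap: 0.0855
grip_force: 0.0
```

```bash
cat > w.py <<'E'
from h import *
import sys
np.set_printoptions(precision=4,suppress=True)
s=env.get_state();p=pose();c=cams.read_camera('wrist');print(s['clock'],s['joint_pos'],p[0],'xyaw',np.degrees(np.arctan2(p[1][1,0],p[1][0,0])),'F',s['wrist_force'])
for t,z in(('knob_grip',.142),('sleeve',.084),('crate_grip',.138)):
    for l in spotter.landmark_of(t,'wrist')[:2]:
        w=onz(c,l['uv'],z,p); print(t,np.round(l['uv'],1),round(l['conf'],2),w,'tool mm',p[1].T@(w-p[0])*1e3)
for l in spotter.cut_out('knob','wrist')[:1]:
    m=l['region'].astype(np.uint8);r=cv2.minAreaRect(cv2.findNonZero(m));b=np.array([onz(c,q,.154,p)[:2] for q in cv2.boxPoints(r)])
    print('knob',l['conf'],m.sum(),r,b.mean(0),[ (round(float(np.linalg.norm(e)),4),round(float(np.degrees(np.arctan2(e[1],e[0]))),1)) for e in (b[1]-b[0],b[2]-b[1])])
if len(sys.argv)>1: cv2.imwrite('pics/'+sys.argv[1],c['pixels'][...,::-1])
E
python3 w.py w1.png
```

```text
4.55 [-0.4957  0.4897  0.3091  1.3903 -0.0001 -0.729 ] [ 0.6157 -0.242   0.2312] xyaw -166.62881450621748 F [ 0.6941  0.5872 -0.1342]
knob_grip [258.3 197.2] 0.94 [ 0.6202 -0.2394  0.142 ] tool mm [-5.051   1.4991 89.2026]
sleeve [256.  177.6] 0.58 [ 0.6183 -0.2421  0.084 ] tool mm [ -2.5625  -0.7014 147.2029]
knob 0.77 881 ((257.2206726074219, 194.64828491210938), (61.619747161865234, 18.43609619140625), 85.2363510131836) [ 0.615  -0.2416] [(0.0156, 108.2), (0.0572, 18.5)]
```

View pics/w1.png

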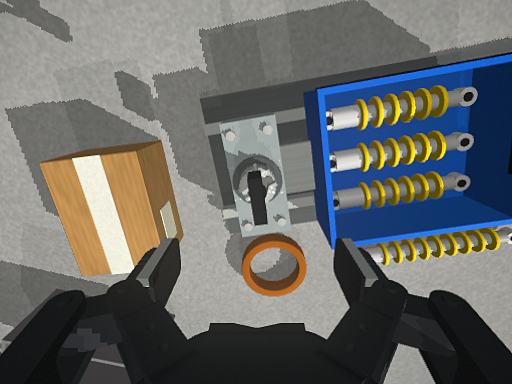

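The wrist picture shows the T-handle bar from about (257,170) to (261,225), parallel to the bridge's long side and centred ahead of the fingers. I still need to turn −8.7° about tool z. I'll descend part way and check again.

Emit:
jog_arm:
  increments:
    - [[0, 0, 0, 0, 0, -0.024, 0], [-0.012, 0, 0, 0, 0, -0.024, 0], [0, 0, 0.04, 0, 0, 0, 0], [0, 0, 0.04, 0, 0, 0, 0], [0, 0, 0.04, 0, 0, 0, 0], [0, 0, 0.04, 0, 0, 0, 0], [0, 0, 0, 0, 0, 0, 0]]

```text
clock: 5.5
tcp_pos: [0.6174, -0.2405, 0.1888]
orientation: [-0.002, -0.188, 0.982, 0.001]
wrist_force: [0.0, -0.8, -0.2]
finger_gap: 0.0855
grip_force: 0.0
```

```bash
python3 w.py w2.png
```

```text
5.5 [-0.4925  0.5036  0.2282  1.2993 -0.0001 -0.8699] [ 0.6174 -0.2405  0.1888] xyaw -158.3789542373076 F [ 0.0417 -0.8449 -0.1617]
knob_grip [255.8 212.5] 0.82 [ 0.6195 -0.2403  0.142 ] tool mm [-2.1698 -0.7407 46.761 ]
knob_grip [347.3 166.9] 0.37 [ 0.5614 -0.1914  0.142 ] tool mm [33.7967 66.1085 47.0473]
sleeve [255.8 191.4] 0.71 [ 0.6216 -0.2394  0.084 ] tool mm [ -4.6524  -0.8532 104.7546]
knob 0.63 1188 ((255.0, 209.5), (75.0, 20.0), 90.0) [ 0.614  -0.2431] [(0.0138, 111.6), (0.0584, 22.2)]
```

View pics/w2.png

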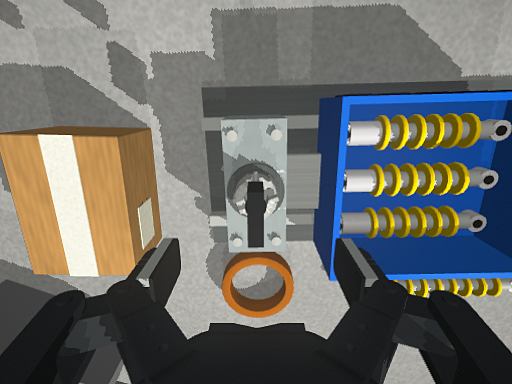

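Aligned: the bar is vertical in the picture at column 256, midway between the fingers. I'll descend and grip.

Emit:
jog_arm:
  increments:
    - [[-0.009, -0.003, 0.051, 0, 0, 0, 0], [0, 0, 0.051, 0, 0, 0, 0], [0, 0, 0.051, 0, 0, 0, 0], [0, 0, 0.051, 0, 0, 0, 0], [0, 0, 0.051, 0, 0, 0, 0], [0, 0, 0, 0, 0, 0, 0], [0, 0, 0, 0, 0, 0, 160], [0, 0, 0, 0, 0, 0, 200], [0, 0, 0, 0, 0, 0, 255], [0, 0, 0, 0, 0, 0, 255], [0, 0, 0, 0, 0, 0, 255], [0, 0, 0, 0, 0, 0, 255], [0, 0, 0, 0, 0, 0, 255], [0, 0, 0, 0, 0, 0, 255]]
  force: 40

```text
clock: 7.15
tcp_pos: [0.6209, -0.2403, 0.1282]
orientation: [0.0, -0.188, 0.982, 0.0]
wrist_force: [-1.6, 4.5, 4.9]
finger_gap: 0.0113
grip_force: 40.4
```

```bash
cat > s.py <<'E'
from h import *
np.set_printoptions(precision=4,suppress=True)
s=env.get_state();p=pose();e=R.from_matrix(p[1]).as_euler('ZYX',degrees=True)
print(s['clock'],p[0],'xyaw',np.degrees(np.arctan2(p[1][1,0],p[1][0,0])),'z',p[1][:,2],'F',s['wrist_force'],'T',s['ft_torque'],s['finger_gap'],s['grip_force'],'j6',s['joint_pos'][5])
E
python3 s.py
```

```text
7.15 [ 0.6209 -0.2403  0.1282] xyaw -158.31139299671167 z [ 0.0004  0.0006 -1.    ] F [-1.6281  4.4715  4.9359] T [ 0.7574  0.3552 -0.039 ] 0.01126006584231431 40.38421332836151 j6 -0.8686244641542256
```

Emit:
jog_arm:
  increments:
    - [[0, 0, -0.004, 0, 0, 0, 255], [0, 0, -0.004, 0, 0, 0, 255], [0, 0, -0.004, 0, 0, 0, 255], [0, 0, -0.004, 0, 0, 0, 255], [0, 0, -0.004, 0, 0, 0, 255], [0, 0, -0.004, 0, 0, 0, 255], [0, 0, 0, 0, 0, 0, 255]]

```text
clock: 7.85
tcp_pos: [0.6208, -0.2403, 0.133]
orientation: [-0.0, -0.188, 0.982, 0.001]
wrist_force: [1.9, 4.5, -7.3]
finger_gap: 0.011
grip_force: 39.0
```

Emit:
jog_arm:
  increments:
    - [[0, 0, -0.004, 0, 0, 0, 255], [0, 0, -0.004, 0, 0, 0, 255], [0, 0, -0.004, 0, 0, 0, 255], [0, 0, 0, 0, 0, 0, 255]]

```text
clock: 8.25
tcp_pos: [0.6208, -0.2404, 0.1358]
orientation: [-0.0, -0.188, 0.982, 0.001]
wrist_force: [2.0, 3.7, -8.1]
finger_gap: 0.0112
grip_force: 38.9
```

Emit:
jog_arm:
  increments:
    - [[0, 0, -0.004, 0, 0, 0, 255], [0, 0, -0.004, 0, 0, 0, 255], [0, 0, 0, 0, 0, 0, 255]]

```text
clock: 8.55
tcp_pos: [0.6208, -0.2403, 0.1377]
orientation: [-0.0, -0.188, 0.982, 0.001]
wrist_force: [2.2, 4.3, -7.8]
finger_gap: 0.0114
grip_force: 38.9
```

Emit:
jog_arm:
  increments:
    - [[0, 0, -0.004, 0, 0, 0, 255], [0, 0, 0, 0, 0, 0, 255]]

```text
clock: 8.75
tcp_pos: [0.6208, -0.2404, 0.1386]
orientation: [-0.0, -0.188, 0.982, 0.001]
wrist_force: [2.7, 5.0, -9.1]
finger_gap: 0.0116
grip_force: 38.9
```

Emit:
jog_arm:
  increments:
    - [[0, 0, -0.004, 0, 0, 0, 255], [0, 0, 0, 0, 0, 0, 255]]

```text
clock: 8.95
tcp_pos: [0.6208, -0.2404, 0.1396]
orientation: [-0.0, -0.188, 0.982, 0.001]
wrist_force: [3.2, 5.4, -8.1]
finger_gap: 0.0115
grip_force: 38.9
```

Emit:
jog_arm:
  increments:
    - [[0, 0, -0.004, 0, 0, 0, 255], [0, 0, 0, 0, 0, 0, 255]]

```text
clock: 9.15
tcp_pos: [0.6208, -0.2404, 0.1405]
orientation: [-0.0, -0.188, 0.982, 0.001]
wrist_force: [2.8, 4.4, -9.1]
finger_gap: 0.0113
grip_force: 38.9
```

Emit:
jog_arm:
  increments:
    - [[0, 0, -0.004, 0, 0, 0, 255], [0, 0, 0, 0, 0, 0, 255]]

```text
clock: 9.35
tcp_pos: [0.6208, -0.2403, 0.1415]
orientation: [-0.0, -0.188, 0.982, 0.001]
wrist_force: [3.4, 5.0, -9.5]
finger_gap: 0.0111
grip_force: 38.9
```

Emit:
jog_arm:
  increments:
    - [[0, 0, -0.003, 0, 0, 0, 255], [0, 0, 0, 0, 0, 0, 255]]

```text
clock: 9.55
tcp_pos: [0.6208, -0.2404, 0.1421]
orientation: [-0.0, -0.188, 0.982, 0.001]
wrist_force: [2.9, 3.5, -9.3]
finger_gap: 0.0111
grip_force: 38.9
```

Emit:
jog_arm:
  increments:
    - [[0, 0, -0.003, 0, 0, 0, 255], [0, 0, 0, 0, 0, 0, 255]]

```text
clock: 9.75
tcp_pos: [0.6208, -0.2403, 0.1429]
orientation: [-0.0, -0.188, 0.982, 0.001]
wrist_force: [2.5, 4.0, -11.0]
finger_gap: 0.0113
grip_force: 38.9
```

Emit:
jog_arm:
  increments:
    - [[0, 0, -0.003, 0, 0, 0, 255], [0, 0, 0, 0, 0, 0, 255]]

```text
clock: 9.95
tcp_pos: [0.6207, -0.2403, 0.1434]
orientation: [-0.0, -0.188, 0.982, 0.001]
wrist_force: [2.7, 4.2, -8.6]
finger_gap: 0.0113
grip_force: 39.8
```

Emit:
jog_arm:
  increments:
    - [[0, 0, -0.003, 0, 0, 0, 255], [0, 0, 0, 0, 0, 0, 255]]

```text
clock: 10.15
tcp_pos: [0.6208, -0.2403, 0.1435]
orientation: [-0.001, -0.188, 0.982, 0.001]
wrist_force: [4.8, 4.1, -12.9]
finger_gap: 0.0114
grip_force: 39.4
```

Emit:
jog_arm:
  increments:
    - [[0, 0, 0, 0, 0, 0, 255]]

```text
clock: 10.25
tcp_pos: [0.6208, -0.2403, 0.1435]
orientation: [-0.001, -0.188, 0.982, 0.001]
wrist_force: [4.2, 3.0, -14.0]
finger_gap: 0.011
grip_force: 39.4
```

Emit:
jog_arm:
  increments:
    - [[0, 0, -0.002, 0, 0, 0, 255], [0, 0, 0, 0, 0, 0, 255]]

```text
clock: 10.45
tcp_pos: [0.6207, -0.2403, 0.1435]
orientation: [-0.001, -0.188, 0.982, 0.001]
wrist_force: [5.1, 3.8, -15.0]
finger_gap: 0.0116
grip_force: 39.1
```

The stop is felt at TCP z≈0.1435: the height stays put while the pull climbs to 15 N. I'll back off about 1 mm and start the twist.

Emit:
jog_arm:
  increments:
    - [[0, 0, 0.008, 0, 0, 0, 255], [0, 0, 0, 0, 0, 0, 255], [0, 0, 0, 0, 0, 0, 255]]

```text
clock: 10.75
tcp_pos: [0.6208, -0.2403, 0.1426]
orientation: [-0.0, -0.188, 0.982, 0.001]
wrist_force: [3.5, 4.7, -10.6]
finger_gap: 0.0113
grip_force: 40.0
```

Emit:
jog_arm:
  increments:
    - [[0, 0, 0, 0, 0, 0.015, 255], [0, 0, 0, 0, 0, 0.015, 255], [0, 0, 0, 0, 0, 0, 255]]

```text
clock: 11.05
tcp_pos: [0.6208, -0.2404, 0.1427]
orientation: [-0.0, -0.141, 0.99, 0.001]
wrist_force: [3.3, 3.8, -10.2]
finger_gap: 0.0114
grip_force: 40.0
```

```bash
python3 s.py
```

```text
11.05 [ 0.6208 -0.2404  0.1427] xyaw -163.77810204232534 z [-0.0012  0.0015 -1.    ] F [  3.3198   3.7814 -10.1729] T [ 0.6591 -0.824   0.0362] 0.011372251704711423 39.97659981250763 j6 -0.7733855965913211
```

Emit:
jog_arm:
  increments:
    - [[0, 0, 0, 0, 0, 0.03, 255], [0, 0, 0, 0, 0, 0.03, 255], [0, 0, 0, 0, 0, 0.03, 255], [0, 0, 0, 0, 0, 0.03, 255], [0, 0, 0, 0, 0, 0.03, 255], [0, 0, 0, 0, 0, 0.03, 255], [0, 0, 0, 0, 0, 0, 255]]

```text
clock: 11.75
tcp_pos: [0.6208, -0.2404, 0.1427]
orientation: [-0.001, 0.141, 0.99, 0.001]
wrist_force: [2.5, 3.8, -10.7]
finger_gap: 0.0113
grip_force: 40.0
```

```bash
python3 s.py
```

```text
11.75 [ 0.6208 -0.2404  0.1427] xyaw 163.76466127154444 z [-0.0012  0.0013 -1.    ] F [  2.5034   3.7559 -10.6545] T [ 0.7188 -0.7593 -0.0575] 0.011317600135816558 39.97379779815674 j6 -0.20686979438349368
```

Emit:
jog_arm:
  increments:
    - [[0, 0, 0, 0, 0, 0.03, 255], [0, 0, 0, 0, 0, 0.03, 255], [0, 0, 0, 0, 0, 0.03, 255], [0, 0, 0, 0, 0, 0.03, 255], [0, 0, 0, 0, 0, 0.03, 255], [0, 0, 0, 0, 0, 0.021, 255], [0, 0, 0, 0, 0, 0, 255]]

```text
clock: 12.45
tcp_pos: [0.6207, -0.2405, 0.1428]
orientation: [-0.001, 0.398, 0.917, 0.0]
wrist_force: [3.8, 3.8, -10.6]
finger_gap: 0.0113
grip_force: 40.0
```

```bash
python3 s.py
```

```text
12.45 [ 0.6207 -0.2405  0.1428] xyaw 133.05411911090098 z [-0.0013  0.0012 -1.    ] F [  3.764    3.7768 -10.6126] T [ 0.6525 -0.7326 -0.0304] 0.011256844849511536 39.97649073600769 j6 0.3290151738047583
```

Emit:
jog_arm:
  increments:
    - [[0, 0, 0.004, 0, 0, 0, 255], [0, 0, 0.004, 0, 0, 0, 255], [0, 0, 0.004, 0, 0, 0, 255], [0, 0, 0, 0, 0, 0, 255]]

```text
clock: 12.85
tcp_pos: [0.6207, -0.2405, 0.14]
orientation: [-0.001, 0.398, 0.918, 0.0]
wrist_force: [2.6, 5.3, -9.4]
finger_gap: 0.011
grip_force: 40.1
```

Emit:
jog_arm:
  increments:
    - [[0, 0, 0.003, 0, 0, 0, 255], [0, 0, 0, 0, 0, 0, 255], [0, 0, 0, 0, 0, 0, 255]]

```text
clock: 13.15
tcp_pos: [0.6207, -0.2405, 0.1393]
orientation: [-0.001, 0.398, 0.918, 0.0]
wrist_force: [2.6, 3.6, -9.1]
finger_gap: 0.0115
grip_force: 40.1
```

```bash
python3 s.py
```

```text
13.15 [ 0.6207 -0.2405  0.1393] xyaw 133.1461481542835 z [-0.0011  0.0011 -1.    ] F [ 2.5733  3.6033 -9.0533] T [ 0.694  -0.6046 -0.0337] 0.011513856889633295 40.12076139450073 j6 0.32744217257337577
```

Emit:
jog_arm:
  increments:
    - [[0, 0, 0.003, 0, 0, 0, 255], [0, 0, 0, 0, 0, 0, 255]]

```text
clock: 13.35
tcp_pos: [0.6207, -0.2405, 0.1386]
orientation: [-0.001, 0.398, 0.918, 0.0]
wrist_force: [3.8, 3.3, -9.1]
finger_gap: 0.0114
grip_force: 40.2
```

Emit:
jog_arm:
  increments:
    - [[0, 0, 0.002, 0, 0, 0, 255], [0, 0, 0, 0, 0, 0, 255], [0, 0, 0, 0, 0, 0, 255]]

```text
clock: 13.65
tcp_pos: [0.6207, -0.2405, 0.1384]
orientation: [-0.001, 0.398, 0.918, 0.0]
wrist_force: [2.2, 4.5, -6.9]
finger_gap: 0.0114
grip_force: 40.4
```

```bash
python3 s.py
```

```text
13.65 [ 0.6207 -0.2405  0.1384] xyaw 133.143806632175 z [-0.0009  0.0009 -1.    ] F [ 2.2178  4.5302 -6.8823] T [ 0.7589 -0.4966  0.0077] 0.011350393274902636 40.4123318195343 j6 0.32747533875350937
```

It bottoms in the notch at z≈0.1384, 3 mm below the clearing height as expected. I'll unload, open and rise.

Emit:
jog_arm:
  increments:
    - [[0, 0, 0.003, 0, 0, 0, 255], [0, 0, 0, 0, 0, 0, 255], [0, 0, 0, 0, 0, 0, 200], [0, 0, 0, 0, 0, 0, 150], [0, 0, 0, 0, 0, 0, 100], [0, 0, 0, 0, 0, 0, 50], [0, 0, 0, 0, 0, 0, 0], [0, 0, 0, 0, 0, 0, 0], [0, 0, 0, 0, 0, 0, 0], [0, 0, -0.04, 0, 0, 0, 0], [0, 0, -0.06, 0, 0, 0, 0], [0, 0, -0.1, 0, 0, 0, 0], [0, 0, -0.1, 0, 0, 0, 0], [0, 0, -0.06, 0, 0, 0, 0], [0, 0, 0, 0, 0, 0, 0]]

```text
clock: 15.15
tcp_pos: [0.6223, -0.2416, 0.2321]
orientation: [0.003, 0.398, 0.917, -0.0]
wrist_force: [0.2, -0.3, 0.1]
finger_gap: 0.0852
grip_force: 0.0
```

```bash
python3 s.py; python3 w.py; python3 - <<'E'
from h import *
for n in('side','top'):
    c=cams.read_camera(n)
    if n=='side': cv2.imwrite('pics/sidec.png',cv2.resize(c['pixels'][110:270,220:380,::-1],None,fx=3.7,fy=3.7,interpolation=cv2.INTER_CUBIC))
E
```

```text
15.15 [ 0.6223 -0.2416  0.2321] xyaw 133.0893983138465 z [ 0.0053 -0.0029 -1.    ] F [ 0.1704 -0.3116  0.0689] T [-0.0573 -0.0227 -0.0005] 0.0851822732778309 0.0 j6 0.32830221311112356
15.15 [-0.4904  0.4969  0.3227  1.3906 -0.0001  0.3283] [ 0.6223 -0.2416  0.2321] xyaw 133.0893983138465 F [ 0.1704 -0.3116  0.0689]
knob_grip [255.6 191.9] 0.75 [ 0.6222 -0.2426  0.142 ] tool mm [-0.1389 -0.9427 90.0947]
sleeve [255.3 171.7] 0.66 [ 0.6192 -0.24    0.084 ] tool mm [  4.1603  -1.4818 148.0701]
crate_grip [447.9  20.8] 0.36 [ 0.6362 -0.0407  0.138 ] tool mm [137.8209 147.239   93.5727]
knob 0.84 907 ((255.5, 190.5), (61.0, 19.0), 90.0) [ 0.6191 -0.2395] [(0.016, 43.1), (0.0564, -46.3)]
```

View pics/sidec.png

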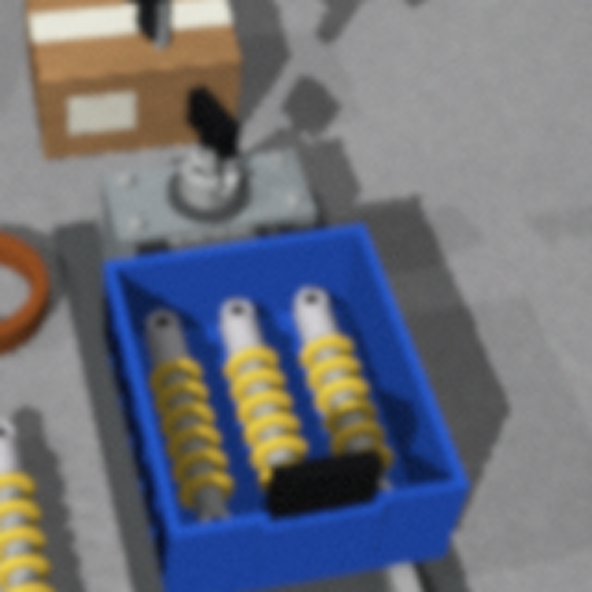

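The side crop shows the plunger raised with the handle turned about 69° (crop 210,120), and the crate still closed with its lug at crop (325,485). Next is the lug.

Emit:
jog_arm:
  increments:
    - [[0, 0, 0, 0, 0, -0.0426, 0], [0, 0, 0, 0, 0, -0.0426, 0], [0, 0, 0, 0, 0, -0.0426, 0], [0, 0, 0, 0, 0, -0.0426, 0], [0, 0, 0, 0, 0, -0.0426, 0], [0, 0, 0, 0, 0, -0.0426, 0], [0, 0, 0, 0, 0, -0.0426, 0], [0, 0, 0, 0, 0, -0.0426, 0], [0, 0, 0, 0, 0, -0.0426, 0], [0, 0.1325, 0, 0, 0, 0, 0], [0, 0.1325, 0, 0, 0, 0, 0], [0, 0.1325, 0, 0, 0, 0, 0], [0, 0.1325, 0, 0, 0, 0, 0], [0, 0.1325, 0, 0, 0, 0, 0], [0, 0.1325, 0, 0, 0, 0, 0], [0, 0.1325, 0, 0, 0, 0, 0], [0, 0.1325, 0, 0, 0, 0, 0], [0, 0, 0, 0, 0, 0, 0], [0, 0, 0, 0, 0, 0, 0]]

```text
clock: 17.4
tcp_pos: [0.521, 0.0051, 0.2281]
orientation: [-0.0, -0.192, 0.981, -0.0]
wrist_force: [0.2, 0.5, 0.6]
finger_gap: 0.0854
grip_force: 0.0
```

```bash
python3 w.py w3.png
```

```text
17.4 [-0.1441  0.2095 -0.0994  1.2619 -0.0004 -0.5313] [0.521  0.0051 0.2281] xyaw -157.8109421230932 F [0.1501 0.5379 0.595 ]
knob_grip [256.5 186.3] 0.17 [0.515  0.0025 0.142 ] tool mm [ 6.5164 -0.1773 86.1507]
sleeve [ 17.4 175.9] 0.56 [ 0.6208 -0.2403  0.084 ] tool mm [   0.1817 -264.9074  144.2417]
crate_grip [256.2 188.8] 0.9 [0.5185 0.0036 0.138 ] tool mm [ 2.8293 -0.4514 90.1499]
crate_grip [  9.6 177.8] 0.47 [ 0.5927 -0.2059  0.138 ] tool mm [  13.2949 -222.502    90.2299]
knob 0.59 163 ((9.294118881225586, 178.67648315429688), (10.671567916870117, 21.585670471191406), 75.96376037597656) [ 0.5836 -0.1937] [(0.019, 126.0), (0.009, 20.1)]
```

View pics/w3.png

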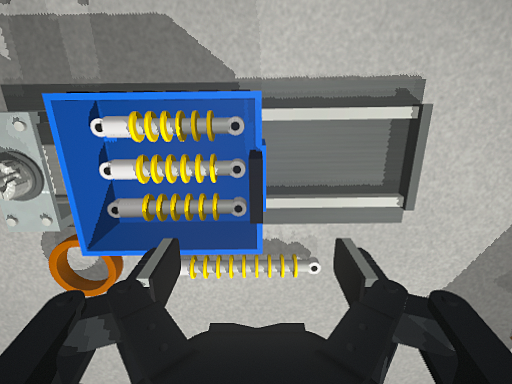

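Lug at (257,186), vertical and centred between the fingers.

Emit:
jog_arm:
  increments:
    - [[0.01, -0.002, 0.053, 0, 0, 0, 0], [0, 0, 0.053, 0, 0, 0, 0], [0, 0, 0.053, 0, 0, 0, 0], [0, 0, 0.053, 0, 0, 0, 0], [0, 0, 0.053, 0, 0, 0, 0], [0, 0, 0.053, 0, 0, 0, 0], [0, 0, 0.053, 0, 0, 0, 0], [0, 0, 0.053, 0, 0, 0, 0], [0, 0, 0, 0, 0, 0, 0], [0, 0, 0, 0, 0, 0, 160], [0, 0, 0, 0, 0, 0, 200], [0, 0, 0, 0, 0, 0, 255], [0, 0, 0, 0, 0, 0, 255], [0, 0, 0, 0, 0, 0, 255], [0, 0, 0, 0, 0, 0, 255], [0, 0, 0, 0, 0, 0, 255], [0, 0, 0, 0, 0, 0, 255]]
  force: 40

```text
clock: 19.35
tcp_pos: [0.5192, 0.0035, 0.1228]
orientation: [0.0, -0.192, 0.981, 0.0]
wrist_force: [-1.9, 1.8, 5.1]
finger_gap: 0.0108
grip_force: 40.3
```

```bash
python3 s.py
```

```text
19.35 [0.5192 0.0035 0.1228] xyaw -157.85961767870765 z [ 0.0007  0.0003 -1.    ] F [-1.8731  1.7898  5.068 ] T [0.4046 0.2827 0.4628] 0.010758281616685668 40.327842235565186 j6 -0.5345859656346951
```

Emit:
jog_arm:
  increments:
    - [[0, 0.01, 0, 0, 0, 0, 255], [0, 0.01, 0, 0, 0, 0, 255], [0, 0.02, 0, 0, 0, 0, 255], [0, 0.02, 0, 0, 0, 0, 255]]

```text
clock: 19.75
tcp_pos: [0.5138, 0.0163, 0.1228]
orientation: [0.0, -0.191, 0.982, -0.001]
wrist_force: [-0.7, -4.3, 6.0]
finger_gap: 0.0116
grip_force: 40.9
```

```bash
python3 s.py
```

```text
19.75 [0.5138 0.0163 0.1228] xyaw -157.93998068253273 z [ 0.001 -0.002 -1.   ] F [-0.6947 -4.3334  5.9843] T [-0.5963  0.2072  0.4915] 0.011567159577092548 40.86858630180359 j6 -0.5083868782372868
```

Emit:
jog_arm:
  increments:
    - [[0, 0.024, 0, 0, 0, 0, 255], [0, 0.024, 0, 0, 0, 0, 255], [0, 0.024, 0, 0, 0, 0, 255], [0, 0.024, 0, 0, 0, 0, 255], [0, 0.024, 0, 0, 0, 0, 255], [0, 0.024, 0, 0, 0, 0, 255], [0, 0.024, 0, 0, 0, 0, 255], [0, 0.024, 0, 0, 0, 0, 255], [0, 0.024, 0, 0, 0, 0, 255]]

```text
clock: 20.65
tcp_pos: [0.4927, 0.0664, 0.1227]
orientation: [-0.0, -0.191, 0.982, -0.001]
wrist_force: [-3.0, -4.8, 7.8]
finger_gap: 0.0114
grip_force: 41.1
```

Emit:
jog_arm:
  increments:
    - [[0, 0.024, 0, 0, 0, 0, 255], [0, 0.024, 0, 0, 0, 0, 255], [0, 0.024, 0, 0, 0, 0, 255], [0, 0.024, 0, 0, 0, 0, 255], [0, 0.024, 0, 0, 0, 0, 255], [0, 0.024, 0, 0, 0, 0, 255], [0, 0.024, 0, 0, 0, 0, 255], [0, 0.024, 0, 0, 0, 0, 255], [0, 0.024, 0, 0, 0, 0, 255], [0, 0.024, 0, 0, 0, 0, 255], [0, 0, 0, 0, 0, 0, 255]]

```text
clock: 21.75
tcp_pos: [0.4689, 0.1227, 0.1227]
orientation: [-0.001, -0.192, 0.981, -0.0]
wrist_force: [-6.5, -2.4, 11.5]
finger_gap: 0.0114
grip_force: 41.2
```

```bash
python3 s.py
```

```text
21.75 [0.4689 0.1227 0.1227] xyaw -157.87290943879026 z [-0.0022 -0.0011 -1.    ] F [-6.5059 -2.4448 11.4634] T [-0.4429  1.1226  0.4588] 0.011386611430611458 41.172375082969666 j6 -0.2954744231809894
```

Emit:
jog_arm:
  increments:
    - [[0.003, 0.01, -0.003, 0, 0, 0, 255], [0.003, 0.01, -0.002, 0, 0, 0, 255], [0, 0.01, 0, 0, 0, 0, 255], [0, 0.008, 0, 0, 0, 0, 255], [0, 0, 0, 0, 0, 0, 255]]

```text
clock: 22.25
tcp_pos: [0.4651, 0.1313, 0.1228]
orientation: [-0.001, -0.192, 0.981, 0.0]
wrist_force: [2.3, -0.9, -7.0]
finger_gap: 0.0112
grip_force: 38.9
```

Emit:
jog_arm:
  increments:
    - [[0, 0.006, 0, 0, 0, 0, 255], [0, 0.006, 0, 0, 0, 0, 255], [0, 0, 0, 0, 0, 0, 255]]

```text
clock: 22.55
tcp_pos: [0.4646, 0.1324, 0.1229]
orientation: [-0.0, -0.191, 0.982, -0.002]
wrist_force: [4.6, -7.6, -9.3]
finger_gap: 0.0114
grip_force: 39.4
```

Emit:
jog_arm:
  increments:
    - [[0, 0.006, 0.002, 0, 0, 0, 255], [0, 0, 0, 0, 0, 0, 255], [0, 0, 0, 0, 0, 0, 255]]

```text
clock: 22.85
tcp_pos: [0.4647, 0.1325, 0.1228]
orientation: [-0.0, -0.191, 0.982, -0.003]
wrist_force: [3.8, -12.8, -8.4]
finger_gap: 0.0112
grip_force: 40.6
```

Emit:
jog_arm:
  increments:
    - [[0, 0, 0, 0, 0, 0, 200], [0, 0, 0, 0, 0, 0, 150], [0, 0, 0, 0, 0, 0, 100], [0, 0, 0, 0, 0, 0, 50], [0, 0, 0, 0, 0, 0, 0], [0, 0, 0, 0, 0, 0, 0], [0, 0, 0, 0, 0, 0, 0], [0, 0, -0.04, 0, 0, 0, 0], [0, 0, -0.08, 0, 0, 0, 0], [0, 0, -0.1, 0, 0, 0, 0], [0, 0, -0.1, 0, 0, 0, 0], [0, 0, -0.1, 0, 0, 0, 0], [0, 0, 0, 0, 0, 0, 0], [0, 0, 0, 0, 0, 0, 0]]

```text
clock: 24.25
tcp_pos: [0.4644, 0.1352, 0.2289]
orientation: [0.001, -0.192, 0.981, -0.0]
wrist_force: [-0.6, 0.1, -0.6]
finger_gap: 0.0853
grip_force: 0.0
```

```bash
python3 s.py; python3 w.py; python3 - <<'E'
from h import *
c=cams.read_camera('side');cv2.imwrite('pics/side9.png',c['pixels'][...,::-1])
E
```

```text
24.25 [0.4644 0.1352 0.2289] xyaw -157.9078182686628 z [ 0.0019  0.0001 -1.    ] F [-0.5889  0.0718 -0.6439] T [ 0.014  -0.0014  0.0095] 0.08534399435742006 0.0 j6 -0.2684799796283011
24.25 [ 0.1171  0.1358 -0.1873  1.2457 -0.0001 -0.2685] [0.4644 0.1352 0.2289] xyaw -157.9078182686628 F [-0.5889  0.0718 -0.6439]
crate_grip [256.1 190. ] 0.82 [0.4635 0.1341 0.138 ] tool mm [ 1.4179 -0.545  90.8896]
```

View pics/side9.png

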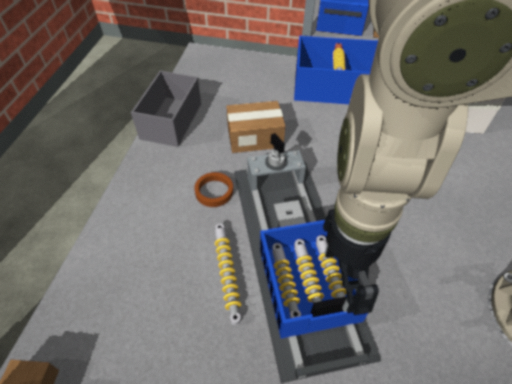

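The side picture shows the crate fully out (lug at 328,308), the knob still parked and turned (278,143), and the shock, tape and carton unmoved.

```bash
python3 -c "
from h import *
print(ticket.hand_in())"
```

```text
the job is handed in; nothing more can be done
None
```

The job is handed in, but the hand-in returned no verdict: the plunger is parked in its rest notch, the crate is against its far end stop (about 140 mm out), and the loose shock absorber, carton and tape roll were left where they were.

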